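# Free the carrier from its barbed retaining hook

### The arm

A 6-joint arm with a two-finger parallel gripper is mounted at the origin on the work surface. World frame = base frame: x ahead of the robot, y to its left, z up, the work surface at z = 0. Lengths are in m, angles in rad, forces in N, time in s.
With the tool pointing down it reaches from about 0.35 to 0.975 m from the base axis. Payload 4.9 kg.
Tool frame: the origin (TCP) lies at the very end of the fingers, on their centre line; the grasp point (between the pads) lies 19 mm behind it (manip.hold_point_z is the distance from the TCP to the grasp point, in m); z points along the fingers, x is the direction in which the jaws open and shut, and the axes are right-handed (so a half turn about z gives the same grasp; the last joint's range is limited). The gripper opens to 85 mm and grips with 20 to 120 N. Pads are 22 mm wide; open, the fingers measure 114 mm over their backs; the gripper's body (76 mm by 85 mm) begins 54 mm behind the grasp point. The pads swing forward as they close: fully open they stand 13 mm farther back than shut.
Start: joints at [1.173, 0.053, 1.613, -0, 1.476, -0.119], TCP at [0.172, 0.601, 0.231] pointing down, gripper open.
Joint ranges: [-3.01, 3.01], [-1.01, 2.22], [0.06, 2.58], [-1.02, 4.17], [0.09, 2.62], [-3.14, 3.14]. Speed limits (rad/s): [2.57, 2.57, 3.14, 3.14, 3.14, 3.14].

### API

Orientations are given as a unit quaternion [w, x, y, z].
In Python, from plant import manip gives the robot as it stands.
- The arm moves only by the shell command python3 -m handwheel 'ROWS' [OPENING]. ROWS is JSON, a list of rows, each an object of numbers: "dx", "dy", "dz": the shift along the tool's x, y, z in m; "ax", "ay", "az": the turn, a rotation vector about the tool's x, y, z in rad. In form: [{"dx": .., "dy": .., "dz": .., "ax": .., "ay": .., "az": ..}, ...]. A call has 1 to 5 rows; each row is the pose to reach, as a shift and turn from the pose commanded when the call began, along the tool's axes at that moment; what a row does not reach only later rows make up. A row lasts 1/8 s, in which the tool goes at most 62.5 mm and 10.7 degrees, less where a joint would pass 70% of its speed; a pose out of reach is approached as far as the arm can. A call with a gripper value outside its range is refused whole. OPENING is the closure in counts, from 0 (fully open) to 255 (shut), set as the call begins (- or left out, the last holds). The fingers move at their own pace and stop on an object; the grip force is fixed at half the most. Time passes only in rows, so rows that repeat a pose let the fingers close. It gives the time, the measured TCP pose, the force and the opening at its end, in the units of the state.
- manip.state(): the state, without advancing time (a new reading comes with each control period).
- manip.grab_frame(name): name is "scene" or "top" or "wrist"; returns a dict with "image" (480x640x3 uint8, blue, green, red), "z_map" (480x640 float32, m along the optical axis (not along the pixel's ray), 0 where there is no reading), "K" (3x3 intrinsics, pixels), "xyz" and "rotation" of the camera in the world. Camera axes: x right, y up, looking along -z (the intrinsics and any distortion apply to the point x, -y, -z); pixel columns grow to the right and rows downward; lengths in m; the calibration is good to about 2 mm. The wrist camera is an equidistant fisheye: a pixel r from the principal point sees the ray r / f radians off the axis. A picture is of the moment at which its call begins.
- manip.job_done(): hands the job in, once; it reports no verdict.
The state is a dict: "time": time; "joint_pos": joint angles; "joint_vel": joint speeds; "joint_efforts": joint torques, N m; "tool_pos": TCP position; "tool_rot": TCP orientation; "contact_force": force on the tool from outside, world axes, zero at the start; "ft_torque": the same for the moment, N m; "gripper_width": opening from 0.0 (shut) to 1.0 (fully open).
Only numpy, scipy, OpenCV 4.12 (cv2) and the standard library are available. Lean on these libraries where they do the work, as an engineer would, in place of code of your own. Each camera call takes 0.05 s, during which the arm holds its last target.

### The job

Take the blue carrier off the barbed hook on the sloping rack: push it up the slope until it is out from under the barb, tip it so that its eye end rises above the hook, and back it down over the barb. Let it down gently so that it ends lying flat on the rack, hard up against the yellow stop roller at the bottom. Do not force it or let it slam, keep it on the rack throughout, and leave everything else on the bench where it is.

Things in the scene. Friction and masses are not known exactly. Their poses are not given: they have to be found in the camera images.
- rack: Wooden sloping rack, fixed to the bench, 362 mm long, 148 mm wide. Origin at bench level straight below the middle of the deck's lower edge; z up; x points horizontally down the slope, y along its width. Only the stop roller turns.
- deck: The rack's plywood deck, sloping at 18 degrees, 148 mm wide. Origin on its top face, in the middle of its lower edge, 105 mm above the bench; x runs straight down the slope, y along the edge, z square up out of the deck. The top face runs from x = -180 mm to 0. Guide rails beside the carrier (11 mm high, inner faces at y = +-55 mm) also end at x = 0.
- stop (a point): Where the tail of a carrier lying flat on the deck meets the yellow stop roller: middle of its width, in the plane of the deck's top, 138 mm down-slope of the deck's edge. The roller (60 mm across, 116 mm long, turning freely) lies across the slope, axis 24 mm further down-slope and 18 mm below that plane. A tipped carrier meets it 3 to 6 mm early.
- edge (a point): Same point as the deck's origin: the middle of the deck's lower edge. The edge is a pivot: between it and the stop roller there is open air for 60 mm below the carrier's plane, so the carrier's tail can be pressed down and the carrier rocks on the edge.
- slot (a point): Nominal middle of the barbed hook's stem, on the deck, 136 mm up-slope of the edge. The hook is rigid but clamped in an adjusting slot: it stands up to 5 mm further up or down the slope than this point, differently each time and not reported. Stem 8 mm along the slope, 18 mm wide, 15 mm high. Pushing the carrier up takes 3 to 6 N until it stops against the stem.
- barb (a point): Nominal tip of the hook's orange barb, 15 mm above the deck; it shifts with the hook. From the stem's top the barb reaches 14 mm up-slope, underside 9.5 mm above the deck. The carrier's end bar starts under it. Pushing the carrier up until the eye's lower edge stops against the stem (10 to 20 mm from the start) brings the end bar 7 mm clear of the tip; 7 mm less is not enough.
- carrier: Loose blue carrier, a flat panel 253 x 100 x 6 mm, about 0.42 kg, lying on the deck, its tail out over the lower edge. Origin in the middle of its underside; x down the slope to the tail, z up. Its ends are at x = -126.5 mm (steel eye end) and +126.5 mm (tail). The origin starts 30.5 mm up-slope of the deck's edge; against the stop roller it is 11.5 mm down-slope of it.
- eye (a point): Centre of the carrier's rectangular eye, on its underside, at x = -101 mm: a through hole 29 mm along the slope and 32 mm wide, with an 11 mm end bar up-slope of it. The hook stands up through it. The weight centre lies about 45 mm up-slope of the carrier's origin, so the eye end sinks back onto the deck when the tail is let go.
- tray (a point): Centre of the floor of the shallow open tray at the carrier's tail, at x = +103.5 mm, 6 mm above the underside: inside 34 mm along the slope by 88 mm wide, walls 6 mm thick, 10 mm high. Shut fingers fit in from above and can push its walls, press its floor (6 to 12 N tips the carrier) and drag it. Tipping it 10 to 14 degrees from the deck lifts the end bar over the barb.
- tape_roll: Bystander: brown roll, 96 mm across, 45 mm high, standing flat beside the rack. Origin under its middle.
- wood_block: Bystander: wood offcut 100 x 45 x 40 mm beside the rack. Origin under its middle.
- paint_can: Bystander: grey can 68 mm across, 140 mm high. Origin under its middle.
- mallet: Bystander: hammer lying on the bench at the robot's left.
- bolt_jar: Bystander: jar 64 mm across, 85 mm high. Origin under its middle.
- spanner: Bystander: spanner lying on the bench.

How it is judged:
On the way, in this order (a step that is already met when the one before it is completed fails the run):
1. the carrier has been pushed at least 2 mm up the slope, still lying flat (x of carrier in the frame of deck below -0.0325 m and angle between the z axis of carrier and the z axis of deck, either way round below 0.06 rad), for 0.05 s.
2. the carrier is tipped, its eye lifted above the top of the hook (at least 17 mm off the deck) and still over it (z of eye in the frame of deck above 0.017 m and x of eye in the frame of deck below -0.115 m), for 0.1 s.
3. still tipped, the carrier has been backed down the slope so that its eye is passing over the hook (x of eye in the frame of deck above -0.114 m and z of eye in the frame of deck above 0.008 m), for 0.05 s.
At the end, for the whole second after the job is handed in: The carrier lies flat on the deck (within 3 degrees), between the rails, off the hook, its tail within 4 mm of the stop roller, at rest and let go (x of carrier in the frame of deck between 0.0075 and 0.0145 m and y of carrier in the frame of deck between -0.012 and 0.012 m and z of carrier in the frame of deck between -0.004 and 0.004 m and angle between the z axis of carrier and the z axis of deck, either way round below 0.05 rad and linear speed of carrier below 0.02 m/s); the robot touches nothing.
It fails at once if the carrier is forced against the rack, its hook or its stop (more than 45 N) (contact force between carrier and rack above 45 N).
It fails at once if the carrier is let slam (faster than 0.4 m/s) (linear speed of carrier above 0.4 m/s).
It fails at once if the carrier is lifted away from the rack (more than 60 mm off the deck) (z of carrier in the frame of deck above 0.06 m).
It fails at once if another thing on the bench is moved by more than 15 mm (distance of any of tape_roll, wood_block, paint_can, mallet, bolt_jar, spanner from where it was at the start of the episode above 0.015 m).
It also fails if it takes over 45 s, if anything falls off the work surface, if the arm or the gripper's body presses on something with over 40 N, if the wrist force passes 120 N, or if a joint passes its speed limit or range.

## Working session

There is one attempt and no reset: what is moved stays moved. The work goes in short steps, Python scripts to look and compute and a shell command to move; the robot and the scene stay as the last step left them, time stands still between calls to the robot, and variables do not carry over. Pictures are saved under pics/ and viewed, and the job is handed in when it is done.

```bash
mkdir -p pics; ls
python3 - <<'E'
from plant import manip
import cv2,numpy as np
s=manip.state();print(s)
for n in("scene","top"):
    f=manip.grab_frame(n);cv2.imwrite(f"pics/{n}0.png",f["image"]);np.savez(f"pics/{n}0.npz",**f)
    print(n,f["K"],f["xyz"],f["rotation"])
E
```

```text
pics
{'time': 0.0, 'joint_pos': array([ 1.17300966e+00,  5.33541535e-02,  1.61429034e+00, -2.98115594e-05,
        1.47603968e+00, -1.18994897e-01]), 'joint_vel': array([ 0.00176215, -0.0005614 , -0.00195444,  0.0013195 , -0.00212859,
       -0.0018635 ]), 'joint_efforts': array([ 2.11390820e-04, -3.93682194e+01, -3.70175993e+01, -5.23785354e-05,
        6.88714266e-03,  3.89791367e-06]), 'tool_pos': array([0.17175385, 0.60027844, 0.23006691]), 'tool_rot': array([ 5.38788529e-04,  7.98495502e-01,  6.01999867e-01, -8.96405262e-04]), 'contact_force': array([-0.36317336,  0.52075017, -0.29889211]), 'ft_torque': array([ 0.02270826, -0.00115998,  0.03304097]), 'gripper_width': 0.9994370493258812}
scene [[451.63628668   0.         315.09840986]
 [  0.         451.63628668 238.06390931]
 [  0.           0.           1.        ]] [1.28571979 0.6255044  0.76268499] [0.37693956 0.19909413 0.43520636 0.79301546]
top [[624.5013112    0.         323.74600102]
 [  0.         624.5013112  238.37915082]
 [  0.           0.           1.        ]] [ 0.33335473 -0.01517939  1.67266825] [ 0.71112114  0.04831812 -0.04885158 -0.69970394]
```

View pics/scene0.png

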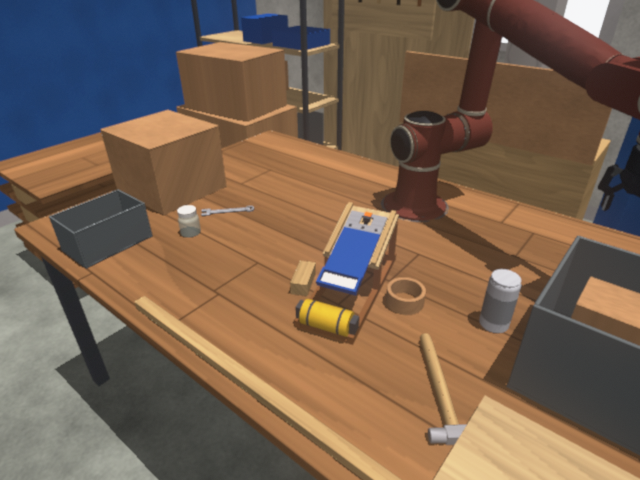

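View pics/top0.png

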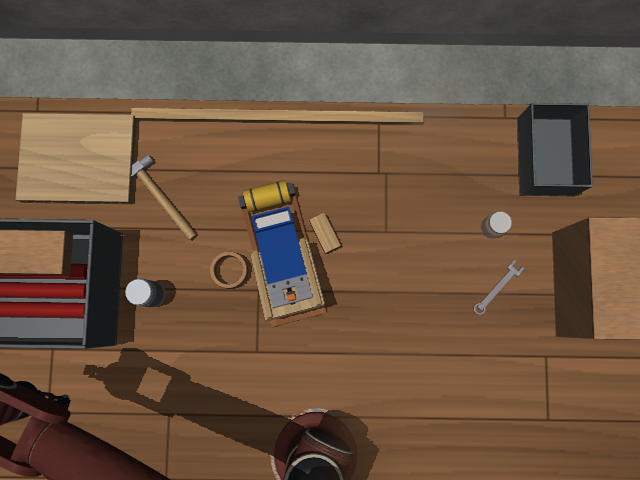

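The scene view shows the blue carrier (about 355,250), with the tray at 340,282 and the yellow roller at 327,317. The top view shows the tray at 272,218, the roller at 267,197 and the orange hook at 291,296. Next I'll measure poses.

```bash
cat > h.py <<'E'
import numpy as np,cv2
from scipy.spatial.transform import Rotation as R
def rot(q): return R.from_quat([q[1],q[2],q[3],q[0]])
def pts(f,mask=None):
    v,u=np.nonzero((f["z_map"]>0)&(mask if mask is not None else True))
    z=f["z_map"][v,u];K=f["K"]
    p=np.c_[(u-K[0,2])/K[0,0]*z,-(v-K[1,2])/K[1,1]*z,-z]
    return rot(f["rotation"]).apply(p)+f["xyz"],u,v
def hsv(f): return cv2.cvtColor(f["image"],cv2.COLOR_BGR2HSV)
E
python3 - <<'E'
from h import *
for n,box in(("top",(200,345,170,330)),("scene",(280,420,190,350))):
    f=dict(np.load(f"pics/{n}0.npz"));H=hsv(f)
    m=np.zeros(H.shape[:2],bool);m[box[2]:box[3],box[0]:box[1]]=1
    b=m&(abs(H[...,0].astype(int)-112)<14)&(H[...,1]>150)&(H[...,2]>60)
    b=cv2.erode(b.astype(np.uint8),np.ones((3,3)))>0
    P,u,v=pts(f,b)
    # robust plane
    w=np.ones(len(P),bool)
    for _ in range(6):
        c=P[w].mean(0);nn=np.linalg.svd(P[w]-c)[2][2];nn*=np.sign(nn[2]);d=(P-c)@nn;w=abs(d)<.004
    print(n,len(P),w.sum(),"normal",nn,"slope",np.degrees(np.arccos(nn[2])),"az",np.degrees(np.arctan2(nn[1],nn[0])),"c",c)
    b2=m&(abs(H[...,0].astype(int)-112)<14)&(H[...,1]>120)&(H[...,2]>40)
    Q,_,_=pts(f,b2);
    q=c+0*Q;x=np.array([nn[0],nn[1],0]);x/=np.linalg.norm(x);x=x*nn[2]-np.array([0,0,1])*np.hypot(nn[0],nn[1]);y=np.cross(nn,x)
    d=(Q-c)@nn;k=abs(d)<.015
    uv=np.c_[(Q-c)@x,(Q-c)@y][k].astype(np.float32)
    (cc,sz,an)=cv2.minAreaRect(uv);print("rect",cc,sz,an,"world centre",c+cc[0]*x+cc[1]*y)
    o=m&(H[...,0]>5)&(H[...,0]<16)&(H[...,1]>190)&(H[...,2]>150)
    yl=m&(H[...,0]>20)&(H[...,0]<32)&(H[...,1]>180)&(H[...,2]>100)
    wh=m&(H[...,1]<40)&(H[...,2]>180)
    for t,k in(("orange",o),("yellow",yl),("white",wh)):
        A,_,_=pts(f,k)
        if len(A):print(t,len(A),np.median(A,0),A.min(0),A.max(0))
E
```

```text
top 1938 1493 normal [0.29242816 0.08776037 0.95225201] slope 17.777003735337956 az 16.70498216631042 c [0.51242953 0.09389014 0.11720607]
rect (0.021078631281852722, 0.0006554760038852692) (0.0999443307518959, 0.19393250346183777) 89.41869354248047 world centre [0.53146619 0.10028757 0.11077048]
orange 33 [0.39843085 0.06190841 0.16367348] [0.39091572 0.05460168 0.15853304] [0.40587934 0.06945901 0.17161795]
yellow 352 [0.66195292 0.13666837 0.05943077] [0.63028973 0.07890168 0.01202463] [0.71020469 0.19773667 0.07432039]
white 295 [0.60069815 0.11876598 0.08816876] [0.57885943 0.07788236 0.0752813 ] [0.62340168 0.16064329 0.10118248]
scene 1467 1416 normal [0.29671041 0.08397655 0.95126803] slope 17.96074072174768 az 15.80285410175611 c [0.51090316 0.09622445 0.11686157]
rect (0.01950584352016449, -0.0006752684712409973) (0.19480447471141815, 0.1012873649597168) 0.1483333259820938 world centre [0.52894103 0.10062784 0.11084664]
orange 6 [0.39788146 0.062464   0.16567549] [0.39625538 0.05923033 0.16357501] [0.40050868 0.06713483 0.16712992]
yellow 1021 [0.68637614 0.14773273 0.05944703] [ 0.59012617  0.03098244 -0.001721  ] [0.71433348 0.20516616 0.07035346]
white 563 [0.58237634 0.0973752  0.09227516] [0.37146035 0.00993121 0.08296766] [0.61563485 0.16029178 0.16083105]
```

```bash
cat >> h.py <<'E'
az=np.radians(16.05);s=np.radians(18)
XD=np.array([np.cos(az)*np.cos(s),np.sin(az)*np.cos(s),-np.sin(s)])
ZD=np.array([np.cos(az)*np.sin(s),np.sin(az)*np.sin(s),np.cos(s)])
YD=np.cross(ZD,XD);D=np.c_[XD,YD,ZD]
E0=np.array([.5295,.1002,.105])
def todeck(p): return (np.asarray(p)-E0)@D
def where(st):
    T=rot(st["tool_rot"]).as_matrix();Td=D.T@T
    # tilt = how far tool leans tail-down from deck normal
    return todeck(st["tool_pos"])*1e3,np.degrees(np.arctan2(-Td[2,1],Td[1,1])),D.T@st["contact_force"]
def delta(st,dp,tilt=0):
    """shift (tool axes) and rotvec to deck point dp (m), tilted tail-down by tilt deg"""
    T=rot(st["tool_rot"]).as_matrix()
    W=np.c_[YD,XD,-ZD]@R.from_euler('x',tilt,degrees=True).as_matrix()
    return T.T@(E0+D@np.asarray(dp)-st["tool_pos"]),R.from_matrix(T.T@W).as_rotvec()
E
python3 - <<'E'
from h import *;from plant import manip
st=manip.state();print(where(st));print(delta(st,[.073,0,.06]))
for t in(0,10):
    W=np.c_[YD,XD,-ZD]@R.from_euler('x',t,degrees=True).as_matrix();print((D.T@W).round(3))
for n in["top","scene"]:
  f=dict(np.load(f"pics/{n}0.npz"));H=hsv(f)
  m=np.zeros(H.shape[:2],bool);m[170:350,200:420]=1
  for t,k in(("wh",(H[...,1]<40)&(H[...,2]>180)),):
    A,_,_=pts(f,m&k);A=(A-E0)@D;A=A[(abs(A[:,2]-.008)<.006)&(A[:,0]>.03)];print(n,len(A),A.min(0),A.max(0),np.median(A,0))
  A,_,_=pts(f,m&(H[...,0]>20)&(H[...,0]<32)&(H[...,1]>180)&(H[...,2]>100));A=(A-E0)@D;print(np.percentile(A,[2,50,98],axis=0))
E
```

```text
(array([-234.11800221,  579.53245281,   55.52764516]), np.float64(-153.72757067010306), array([ 0.26604034, -0.033904  ,  0.02709775]))
(array([-0.33554438,  0.55614814,  0.09115125]), array([ 0.3051578 , -0.08603988, -0.55455283]))
[[-0.  1.  0.]
 [ 1. -0. -0.]
 [ 0. -0. -1.]]
[[-0.     0.985 -0.174]
 [ 1.    -0.    -0.   ]
 [ 0.    -0.174 -0.985]]
top 272 [ 0.06026941 -0.04323596  0.00210901] [0.08993687 0.03991699 0.01360493] [ 0.07502914 -0.00219766  0.006987  ]
[[ 0.12880314 -0.05741036 -0.01864008]
 [ 0.13979095 -0.00381443  0.00157944]
 [ 0.18177705  0.05329441  0.01598905]]
scene 320 [ 0.05352427 -0.04351302  0.00223518] [0.08325138 0.04174277 0.01146297] [ 0.06843746 -0.00160632  0.00555534]
[[ 0.13770242 -0.05514314 -0.01728723]
 [ 0.17274327  0.00245454  0.00637886]
 [ 0.18990896  0.0577111   0.01327105]]
```

```bash
sed -i 's/-Td\[2,1\],Td\[1,1\]/-Td[2,1],Td[0,1]/' h.py
python3 -m handwheel '[{"dx":-0.03,"dy":0.05,"az":-0.11},{"dx":-0.06,"dy":0.1,"az":-0.22},{"dx":-0.09,"dy":0.15,"az":-0.33},{"dx":-0.12,"dy":0.2,"az":-0.44},{"dx":-0.15,"dy":0.25,"az":-0.55}]' 255
python3 - <<'E'
from h import *;from plant import manip
st=manip.state();print(where(st));print(delta(st,[.073,0,.06]),st["joint_pos"])
E
```

```text
(array([-234.11800221,  579.53245281,   55.52764516]), np.float64(-17.984162071072024), array([ 0.26604034, -0.033904  ,  0.02709775]))
(array([-0.33554438,  0.55614814,  0.09115125]), array([ 0.3051578 , -0.08603988, -0.55455283])) [ 1.17297890e+00  5.32958884e-02  1.61420098e+00  9.76443790e-06
  1.47598849e+00 -1.19003832e-01]invalid input at $[0]: expected keys dx, dy, dz, ax, ay, az
```

```bash
python3 -m handwheel '[{"dx":-0.03,"dy":0.05,"dz":0,"ax":0,"ay":0,"az":-0.11},{"dx":-0.06,"dy":0.1,"dz":0,"ax":0,"ay":0,"az":-0.22},{"dx":-0.09,"dy":0.15,"dz":0,"ax":0,"ay":0,"az":-0.33},{"dx":-0.12,"dy":0.2,"dz":0,"ax":0,"ay":0,"az":-0.44},{"dx":-0.15,"dy":0.25,"dz":0,"ax":0,"ay":0,"az":-0.55}]' 255
python3 - <<'E'
from h import *;from plant import manip
st=manip.state();print(where(st));print(delta(st,[.073,0,.06]),st["joint_pos"])
E
```

```text
time: 0.72
tool_pos: [0.3718, 0.3862, 0.2309]
tool_rot: [-0.0, 0.603, 0.797, -0.0]
contact_force: [1.1, 0.2, 0.5]
gripper_width: 0.003
(array([-107.80552816,  318.42406718,   97.30266763]), np.float64(-17.97791926973079), array([ 0.9010118 , -0.09458659,  0.84907975]))
(array([-0.31759173,  0.16207644,  0.09133858]), array([ 0.3137728 , -0.00063452, -0.00505311])) [ 6.65475682e-01 -1.60579793e-01  1.81875620e+00 -5.08892334e-06
  1.48383507e+00 -1.18037625e+00]
```

```bash
python3 -m handwheel '[{"dx":-0.053,"dy":0.027,"dz":0,"ax":0,"ay":0,"az":0},{"dx":-0.106,"dy":0.054,"dz":0,"ax":0.06,"ay":0,"az":0},{"dx":-0.159,"dy":0.081,"dz":0.01,"ax":0.12,"ay":0,"az":0},{"dx":-0.212,"dy":0.108,"dz":0.03,"ax":0.18,"ay":0,"az":0},{"dx":-0.265,"dy":0.135,"dz":0.05,"ax":0.25,"ay":0,"az":0}]'
python3 - <<'E'
from h import *;from plant import manip
st=manip.state();print(where(st));print(delta(st,[.073,-.001,.035]),st["joint_pos"])
E
```

```text
time: 1.35
tool_pos: [0.5728, 0.1674, 0.181]
tool_rot: [-0.076, 0.6, 0.79, -0.1]
contact_force: [1.3, 0.3, 0.7]
gripper_width: -0.002
(array([33.79231922, 52.58520593, 90.85232889]), np.float64(-3.5832674446801245), array([ 1.01757386, -0.06183658,  1.04482573]))
(array([-0.05342737,  0.03611265,  0.05804732]), array([ 0.06255149, -0.00301712, -0.00875214])) [ 0.17112263  0.18860478  1.56533598 -0.02441481  1.63808464 -1.66918681]
```

```bash
python3 -m handwheel '[{"dx":-0.027,"dy":0.018,"dz":0.03,"ax":0.03,"ay":0,"az":-0.004},{"dx":-0.053,"dy":0.036,"dz":0.057,"ax":0.0626,"ay":-0.003,"az":-0.0088},{"dx":-0.0534,"dy":0.0361,"dz":0.058,"ax":0.0626,"ay":-0.003,"az":-0.0088},{"dx":-0.0534,"dy":0.0361,"dz":0.058,"ax":0.0626,"ay":-0.003,"az":-0.0088}]'
python3 - <<'E'
from h import *;from plant import manip
st=manip.state();print(where(st));print(delta(st,[.071,-.001,.01]),st["joint_pos"])
for n in("scene","top","wrist"):
    f=manip.grab_frame(n);im=f["image"]
    if n=="scene":im=cv2.resize(im[180:350,260:440],None,fx=3.4,fy=3.4)
    if n=="top":im=cv2.resize(im[170:330,200:350],None,fx=3.5,fy=3.5)
    cv2.imwrite(f"pics/{n}1.png",im)
E
```

```text
time: 1.85
tool_pos: [0.6058, 0.1235, 0.1165]
tool_rot: [-0.094, 0.594, 0.789, -0.124]
contact_force: [0.1, 0.2, -0.3]
gripper_width: -0.0
(array([72.25947241,  1.2648788 , 35.54711003]), np.float64(-0.08069107927147882), array([ 0.29201544,  0.20225994, -0.26208877]))
(array([-0.00226129, -0.00129611,  0.0255456 ]), array([0.00140834, 0.00012598, 0.00029168])) [ 0.10514807  0.33309846  1.51416406 -0.05373901  1.60253766 -1.73944573]
```

View pics/scene1.png

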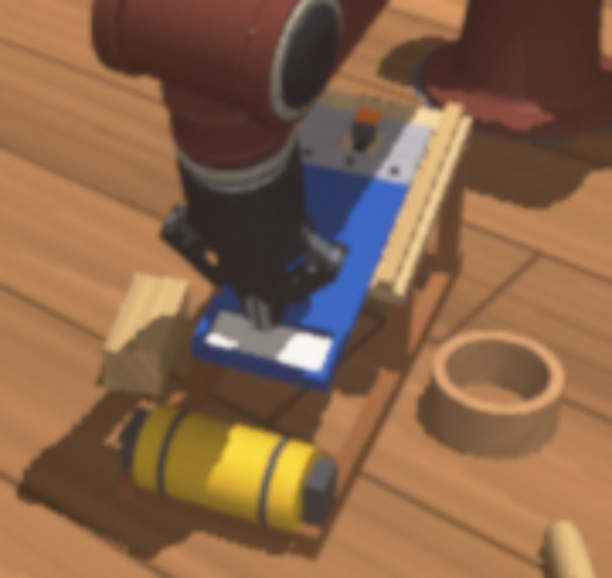

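View pics/wrist1.png

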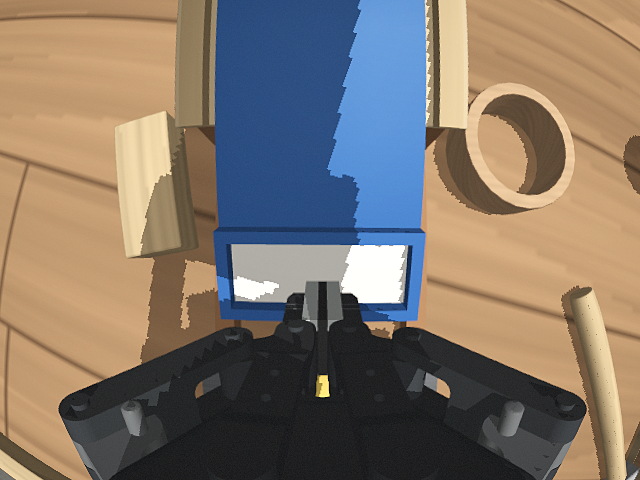

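The wrist view shows shut fingers (about 322,295) above the tray (225–415, 235–315). The scene view confirms they're over it and the hook (365,120) is still in the eye. Descending.

```bash
python3 -m handwheel '[{"dx":-0.002,"dy":-0.0005,"dz":0.01,"ax":0.0014,"ay":0,"az":0},{"dx":-0.0023,"dy":-0.001,"dz":0.02,"ax":0.0014,"ay":0,"az":0},{"dx":-0.0023,"dy":-0.001,"dz":0.0255,"ax":0.0014,"ay":0,"az":0},{"dx":-0.0023,"dy":-0.001,"dz":0.0255,"ax":0.0014,"ay":0,"az":0}]'
python3 - <<'E'
from h import *;from plant import manip
st=manip.state();print(where(st))
f=manip.grab_frame("wrist");cv2.imwrite("pics/wrist2.png",f["image"])
E
```

```text
time: 2.5
tool_pos: [0.5974, 0.1184, 0.0914]
tool_rot: [-0.095, 0.594, 0.789, -0.126]
contact_force: [-1.0, 0.2, -0.5]
gripper_width: -0.001
(array([71.00658899, -1.28947023,  8.76357652]), np.float64(0.09326536928979984), array([-0.68445059,  0.48945014, -0.7465959 ]))
```

View pics/wrist2.png

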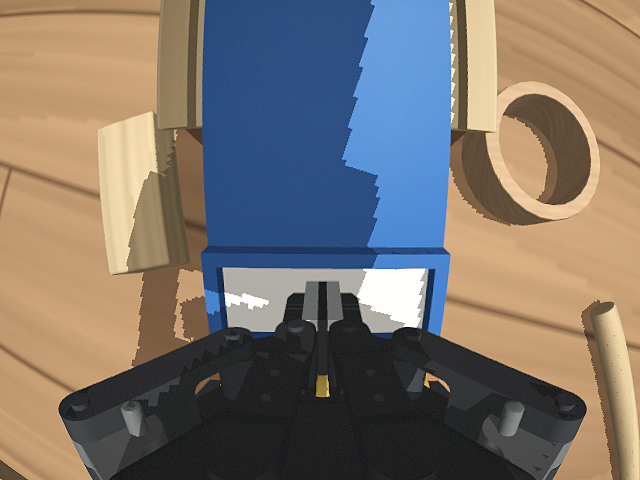

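Fingers are in the tray with its upper wall at row 255. Now pushing up-slope.

```bash
python3 -m handwheel '[{"dx":0,"dy":-0.002,"dz":0,"ax":0,"ay":0,"az":0},{"dx":0,"dy":-0.004,"dz":0,"ax":0,"ay":0,"az":0},{"dx":0,"dy":-0.006,"dz":0,"ax":0,"ay":0,"az":0},{"dx":0,"dy":-0.008,"dz":0,"ax":0,"ay":0,"az":0},{"dx":0,"dy":-0.010,"dz":0,"ax":0,"ay":0,"az":0}]'
cat > w.py <<'E'
from h import *;from plant import manip
st=manip.state();a,b,c=where(st);print("t",st["time"],"deck mm",a.round(2),"tilt",b.round(2),"F",c.round(2))
E
python3 w.py
```

```text
time: 3.18
tool_pos: [0.5895, 0.1159, 0.0956]
tool_rot: [-0.093, 0.594, 0.789, -0.124]
contact_force: [2.1, 0.5, -1.6]
gripper_width: -0.004
t 3.175 deck mm [61.87 -1.46 10.27] tilt -0.11 F [ 2.57 -0.08 -0.85]
```

```bash
python3 -m handwheel '[{"dx":0,"dy":-0.0015,"dz":0.0005,"ax":0,"ay":0,"az":0},{"dx":0,"dy":-0.003,"dz":0.001,"ax":0,"ay":0,"az":0},{"dx":0,"dy":-0.0045,"dz":0.001,"ax":0,"ay":0,"az":0},{"dx":0,"dy":-0.006,"dz":0.001,"ax":0,"ay":0,"az":0}]'
python3 w.py
```

```text
time: 3.68
tool_pos: [0.5843, 0.1144, 0.0973]
tool_rot: [-0.093, 0.594, 0.789, -0.124]
contact_force: [5.5, 1.9, 0.9]
gripper_width: 0.0
t 3.675 deck mm [56.24 -1.55 10.14] tilt -0.19 F [5.22 0.29 2.6 ]
```

```bash
python3 -m handwheel '[{"dx":0,"dy":-0.001,"dz":0,"ax":0,"ay":0,"az":0},{"dx":0,"dy":-0.002,"dz":0.0,"ax":0,"ay":0,"az":0}]'
python3 w.py
python3 -m handwheel '[{"dx":0,"dy":-0.001,"dz":0,"ax":0,"ay":0,"az":0},{"dx":0,"dy":-0.002,"dz":0.0,"ax":0,"ay":0,"az":0}]'
python3 w.py
```

```text
time: 3.92
tool_pos: [0.5825, 0.1138, 0.0979]
tool_rot: [-0.093, 0.594, 0.789, -0.124]
contact_force: [4.8, 1.3, 1.0]
gripper_width: -0.006
t 3.925 deck mm [54.25 -1.58 10.14] tilt -0.19 F [ 4.45 -0.13  2.47]
time: 4.18
tool_pos: [0.5807, 0.1133, 0.0985]
tool_rot: [-0.093, 0.594, 0.789, -0.124]
contact_force: [4.9, 1.6, 1.2]
gripper_width: -0.0
t 4.175 deck mm [52.27 -1.58 10.17] tilt -0.19 F [4.48 0.16 2.75]
```

```bash
for i in 1 2 ; do python3 -m handwheel '[{"dx":0,"dy":-0.001,"dz":0,"ax":0,"ay":0,"az":0}]' >/dev/null
python3 w.py; done
python3 - <<'E'
from plant import manip
import cv2
for n in("wrist","top"):
    im=manip.grab_frame(n)["image"]
    if n=="top":im=cv2.resize(im[170:330,200:350],None,fx=3.5,fy=3.5)
    cv2.imwrite(f"pics/{n}3.png",im)
E
```

```text
t 4.3 deck mm [51.26 -1.57 10.15] tilt -0.19 F [5.03 0.49 2.85]
t 4.425 deck mm [50.25 -1.59 10.16] tilt -0.19 F [4.15 0.29 2.31]
```

View pics/wrist3.png

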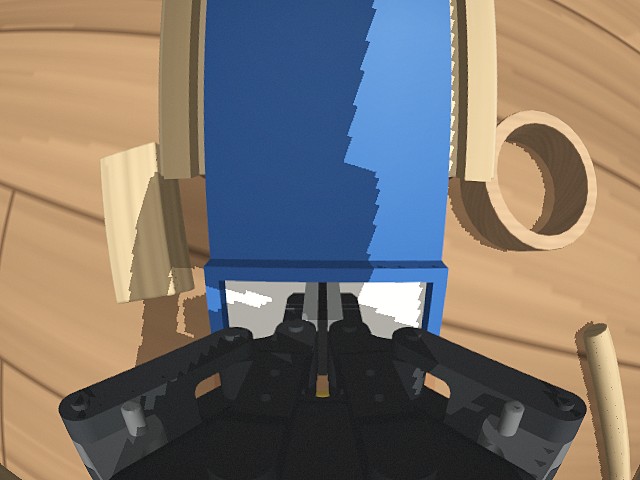

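View pics/top3.png

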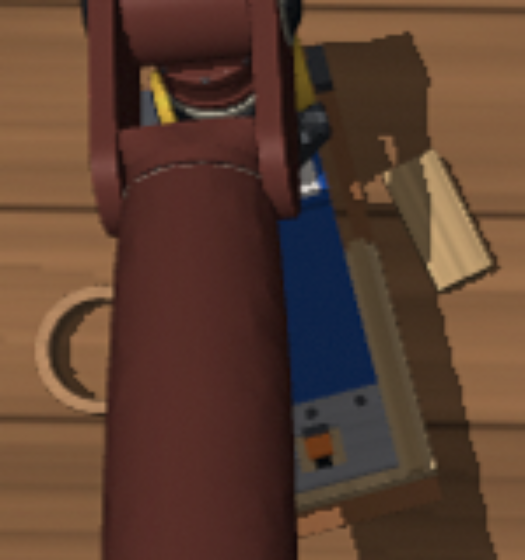

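The wrist view shows the rail ends at row 180 (from 130) and tray wall at 270, so the carrier moves with the fingers. No stop yet, so I'll keep going.

```bash
for i in 1 2 3 ; do python3 -m handwheel '[{"dx":0,"dy":-0.0007,"dz":0,"ax":0,"ay":0,"az":0}]' >/dev/null
python3 w.py; done
```

```text
t 4.65 deck mm [49.93 -1.57 10.19] tilt -0.25 F [6.35 0.47 1.35]
t 4.775 deck mm [49.85 -1.59 10.19] tilt -0.36 F [ 9.74 -0.32  0.79]
t 4.9 deck mm [49.8  -1.57 10.27] tilt -0.47 F [11.91 -0.35  0.64]
```

Stem reached (force rises at TCP x≈49.9). Easing back a little, then down to the tray floor.

```bash
python3 -m handwheel '[{"dx":0,"dy":0.001,"dz":0,"ax":0.004,"ay":0,"az":0},{"dx":0,"dy":0.001,"dz":0.0015,"ax":0.004,"ay":0,"az":0},{"dx":0,"dy":0.001,"dz":0.003,"ax":0.004,"ay":0,"az":0}]' >/dev/null;python3 w.py
python3 -m handwheel '[{"dx":0,"dy":0,"dz":0.001,"ax":0,"ay":0,"az":0}]' >/dev/null;python3 w.py
python3 -m handwheel '[{"dx":0,"dy":0,"dz":0.001,"ax":0,"ay":0,"az":0}]' >/dev/null;python3 w.py
```

```text
t 5.275 deck mm [49.96 -1.6   8.11] tilt -0.11 F [5.88 0.1  4.87]
t 5.4 deck mm [49.98 -1.58  7.15] tilt -0.12 F [7.15 0.09 4.77]
t 5.525 deck mm [50.   -1.6   6.22] tilt -0.12 F [6.41 0.65 3.99]
```

```bash
python3 -m handwheel '[{"dx":0,"dy":0,"dz":0.001,"ax":0,"ay":0,"az":0}]' >/dev/null;python3 w.py
python3 -m handwheel '[{"dx":0,"dy":0.0001,"dz":0.0009,"ax":0.0175,"ay":0,"az":0},{"dx":0,"dy":0.0002,"dz":0.0018,"ax":0.035,"ay":0,"az":0}]' >/dev/null;python3 w.py
python3 - <<'E'
from plant import manip
import cv2
for n in("wrist","scene"):
    im=manip.grab_frame(n)["image"]
    if n=="scene":im=cv2.resize(im[180:350,260:440],None,fx=3.4,fy=3.4)
    cv2.imwrite(f"pics/{n}4.png",im)
E
```

```text
t 5.65 deck mm [50.02 -1.58  5.38] tilt -0.13 F [4.76 0.56 9.39]
t 5.9 deck mm [50.01 -1.61  5.33] tilt 1.89 F [ 1.83  0.8  12.38]
```

View pics/scene4.png

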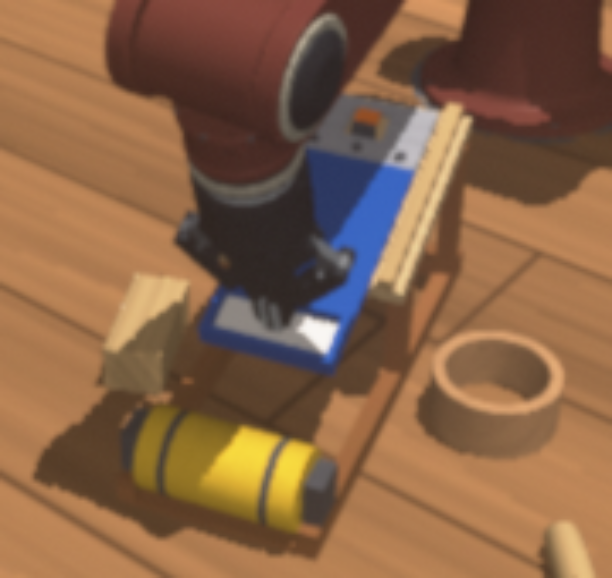

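Carrier is up against the stem, the fingers are on the tray floor, and the force is near the tipping level. Continuing to rotate about the edge.

```bash
python3 -m handwheel '[{"dx":0,"dy":0,"dz":0.001,"ax":0,"ay":0,"az":0}]' >/dev/null;python3 w.py
python3 -m handwheel '[{"dx":0,"dy":0.0001,"dz":0.001,"ax":0.01,"ay":0,"az":0},{"dx":0,"dy":0.0001,"dz":0.002,"ax":0.02,"ay":0,"az":0}]' >/dev/null;python3 w.py
python3 - <<'E'
from plant import manip
import cv2
for n in("wrist","scene"):
    im=manip.grab_frame(n)["image"]
    if n=="scene":im=cv2.resize(im[180:350,260:440],None,fx=3.4,fy=3.4)
    cv2.imwrite(f"pics/{n}5.png",im)
E
```

```text
t 6.125 deck mm [50.2  -1.56  3.37] tilt 1.86 F [6.06 0.72 7.88]
t 6.375 deck mm [50.39 -1.62  1.79] tilt 2.97 F [5.88 0.46 7.82]
```

View pics/wrist5.png

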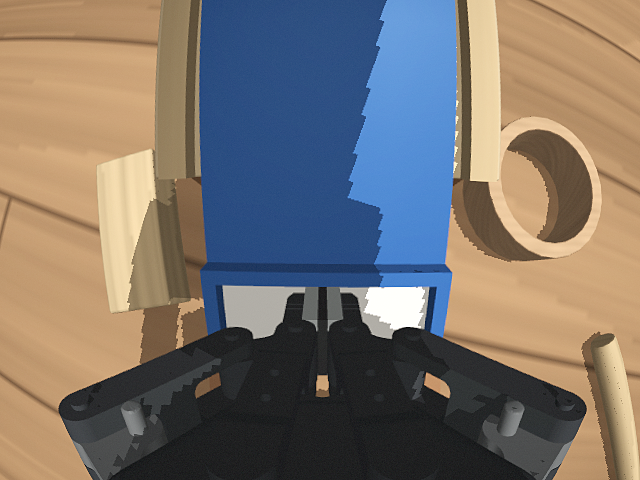

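```bash
python3 -m handwheel '[{"dx":0,"dy":0.0001,"dz":0.0014,"ax":0.03,"ay":0,"az":0},{"dx":0,"dy":0.0002,"dz":0.0028,"ax":0.06,"ay":0,"az":0},{"dx":0,"dy":0.0002,"dz":0.0042,"ax":0.09,"ay":0,"az":0},{"dx":0,"dy":0.0002,"dz":0.0056,"ax":0.12,"ay":0,"az":0},{"dx":0,"dy":0.0001,"dz":0.007,"ax":0.15,"ay":0,"az":0}]' >/dev/null;python3 w.py
python3 - <<'E'
from h import *
from plant import manip
f=manip.grab_frame("scene");np.savez("pics/scene6.npz",**f)
im=f["image"];cv2.imwrite("pics/scene6.png",cv2.resize(im[180:350,260:440],None,fx=3.4,fy=3.4))
H=hsv(f);m=np.zeros(H.shape[:2],bool);m[190:350,280:420]=1
b=m&(abs(H[...,0].astype(int)-112)<14)&(H[...,1]>150)&(H[...,2]>60)
b=cv2.erode(b.astype(np.uint8),np.ones((3,3)))>0
P=todeck(pts(f,b)[0]);w=np.ones(len(P),bool)
for _ in range(8):
    c=P[w].mean(0);nn=np.linalg.svd(P[w]-c)[2][2];nn*=np.sign(nn[2]);w=abs((P-c)@nn)<.004
print(w.sum(),c,nn,"tip",np.degrees(np.arctan2(nn[0],nn[2])))
E
cat > tip.py <<'E'
E
```

```text
t 7.1 deck mm [50.02 -1.64 -6.07] tilt 11.64 F [6.88 0.93 6.52]
285 [-0.0397655   0.03576333  0.01401145] [ 0.21592871 -0.04292247  0.97546525] tip 12.481706439983844
```

View pics/scene6.png

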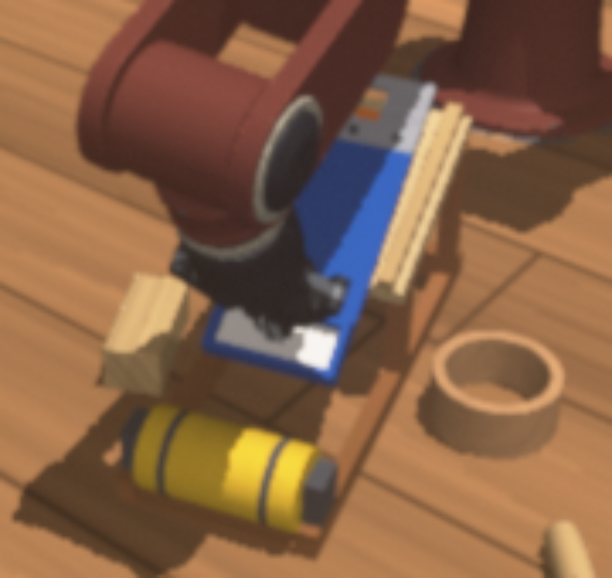

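The carrier is tipped about 12°, with its eye end above the hook (orange seen through the eye at 370,105). It leans on the fingers down-slope. Now backing down along the tipped plane.

```bash
python3 -m handwheel '[{"dx":0,"dy":0.002,"dz":0,"ax":0,"ay":0,"az":0},{"dx":0,"dy":0.004,"dz":0,"ax":0,"ay":0,"az":0},{"dx":0,"dy":0.006,"dz":0,"ax":0,"ay":0,"az":0},{"dx":0,"dy":0.008,"dz":0,"ax":0,"ay":0,"az":0},{"dx":0,"dy":0.01,"dz":0,"ax":0,"ay":0,"az":0}]' >/dev/null;python3 w.py
cat > tip.py <<'E'
import sys
from h import *
from plant import manip
f=manip.grab_frame("scene");g=manip.grab_frame("wrist");cv2.imwrite(f"pics/wrist{sys.argv[1]}.png",g["image"])
im=f["image"];cv2.imwrite(f"pics/scene{sys.argv[1]}.png",cv2.resize(im[180:350,260:440],None,fx=3.4,fy=3.4))
H=hsv(f);m=np.zeros(H.shape[:2],bool);m[190:350,280:420]=1
b=m&(abs(H[...,0].astype(int)-112)<14)&(H[...,1]>150)&(H[...,2]>60)
P0=todeck(pts(f,b)[0])
b=cv2.erode(b.astype(np.uint8),np.ones((3,3)))>0
P=todeck(pts(f,b)[0]);w=np.ones(len(P),bool)
for _ in range(8):
    c=P[w].mean(0);nn=np.linalg.svd(P[w]-c)[2][2];nn*=np.sign(nn[2]);w=abs((P-c)@nn)<.004
xx=np.cross([0,1,0],nn);xx/=np.linalg.norm(xx)
q=P0[abs((P0-c)@nn)<.02]; # tail end and blue/steel border, along carrier from the deck's edge
al=(q-0)@xx;print("tip",np.degrees(np.arctan2(nn[0],nn[2])).round(2),"blue from/to along carrier mm",np.percentile(al,[.3,99.7]).round(4)*1e3,"y",np.percentile(q[:,1],[1,99]).round(4))
E
python3 tip.py 7
```

```text
t 7.775 deck mm [57.12 -1.56 -9.63] tilt 12.1 F [-1.09  0.1   4.1 ]
tip 14.56 blue from/to along carrier mm [-100.8   85. ] y [0.0168 0.0492]
```

View pics/scene7.png

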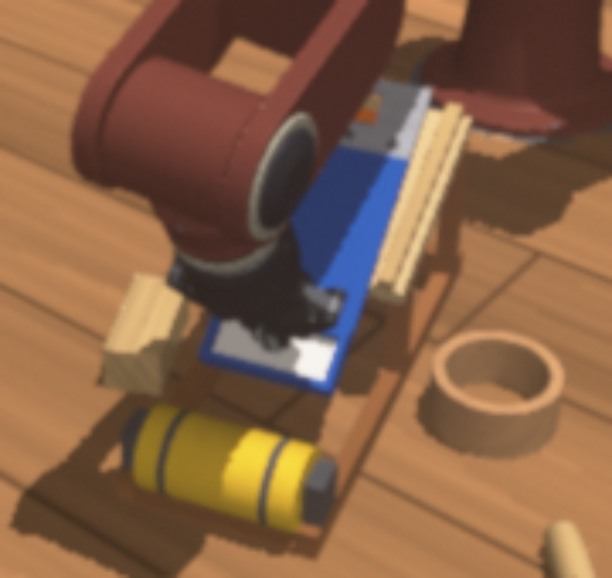

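View pics/wrist7.png

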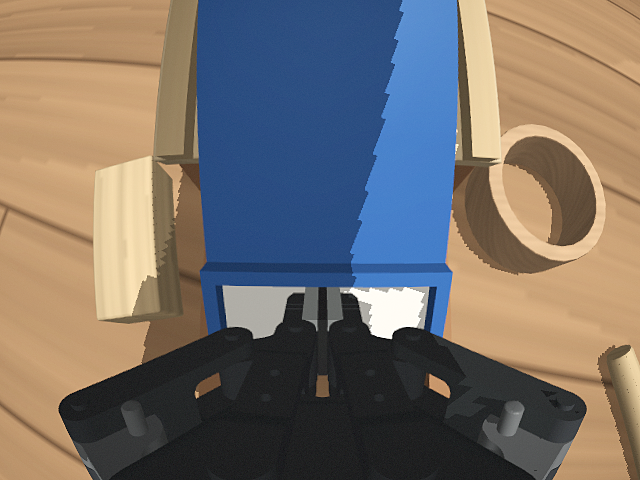

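The tray wall is still at rows 265–285, so the carrier is following, and the tip is slightly large (~14.5°). Continuing down with slightly less tip.

```bash
python3 -m handwheel '[{"dx":0,"dy":0.004,"dz":-0.0004,"ax":-0.003,"ay":0,"az":0},{"dx":0,"dy":0.008,"dz":-0.0008,"ax":-0.006,"ay":0,"az":0},{"dx":0,"dy":0.012,"dz":-0.0012,"ax":-0.009,"ay":0,"az":0},{"dx":0,"dy":0.016,"dz":-0.0016,"ax":-0.012,"ay":0,"az":0},{"dx":0,"dy":0.02,"dz":-0.002,"ax":-0.015,"ay":0,"az":0}]' >/dev/null;python3 w.py
python3 tip.py 8
```

```text
t 8.5 deck mm [ 78.12  -1.39 -13.51] tilt 11.13 F [-2.27  0.45  3.38]
tip 13.69 blue from/to along carrier mm [-81.  106.1] y [0.0152 0.0492]
```

View pics/scene8.png

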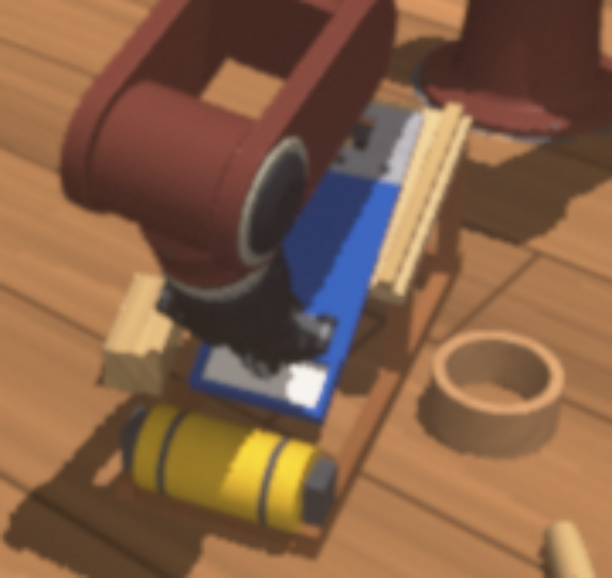

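View pics/wrist8.png

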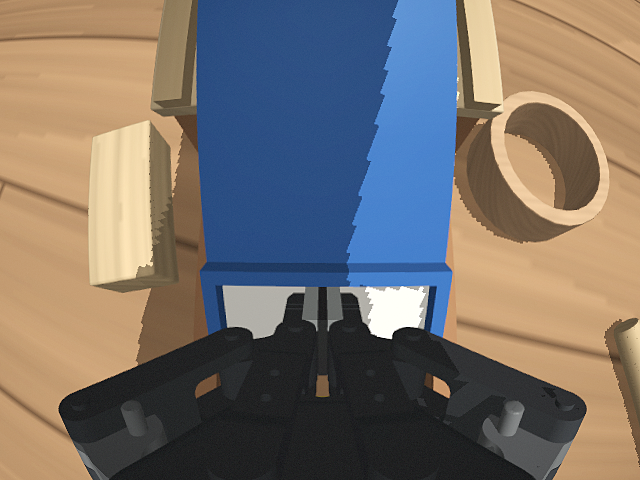

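Eye end is passing over the hook (hook at 362,130) and the tail is ~30 mm short of the stop. Continuing.

```bash
python3 -m handwheel '[{"dx":0,"dy":0.004,"dz":-0.0004,"ax":-0.003,"ay":0,"az":0},{"dx":0,"dy":0.008,"dz":-0.0008,"ax":-0.006,"ay":0,"az":0},{"dx":0,"dy":0.012,"dz":-0.0012,"ax":-0.009,"ay":0,"az":0},{"dx":0,"dy":0.016,"dz":-0.0016,"ax":-0.012,"ay":0,"az":0},{"dx":0,"dy":0.02,"dz":-0.002,"ax":-0.015,"ay":0,"az":0}]' >/dev/null;python3 w.py
python3 tip.py 9
```

```text
t 9.225 deck mm [ 98.22  -1.41 -15.21] tilt 10.25 F [-0.88 -0.05  0.64]
tip 11.84 blue from/to along carrier mm [-60.3 123.1] y [0.0137 0.049 ]
```

View pics/scene9.png

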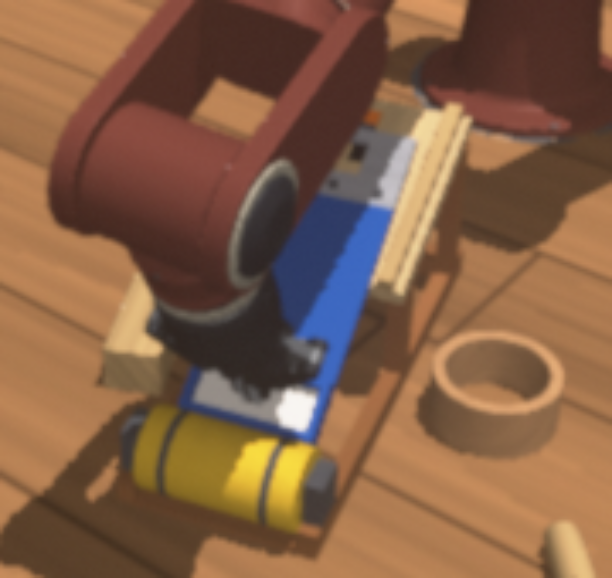

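Hook (370,117) is now up-slope of the end bar and the tail is almost at the roller. A few cautious mm more.

```bash
for i in 1 2 3; do python3 -m handwheel '[{"dx":0,"dy":0.001,"dz":-0.0001,"ax":0,"ay":0,"az":0}]' >/dev/null;python3 w.py;done
python3 tip.py 10
```

```text
t 9.45 deck mm [ 98.92  -1.43 -15.11] tilt 10.27 F [-0.65 -0.06  0.87]
t 9.575 deck mm [ 99.86  -1.42 -15.23] tilt 10.28 F [-0.35  0.    1.34]
t 9.7 deck mm [100.94  -1.41 -15.26] tilt 10.26 F [-0.65  0.6   0.34]
tip 11.49 blue from/to along carrier mm [-60.7 125.2] y [0.0134 0.049 ]
```

View pics/wrist10.png

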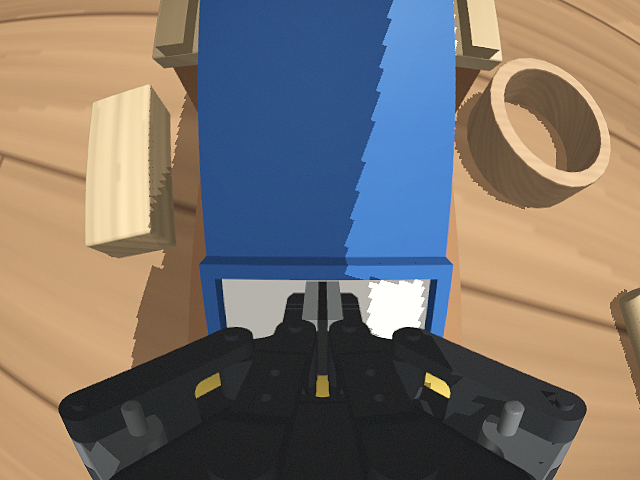

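The tray wall has shifted relative to the fingers (row 258 vs 265), so the tail is resting on the roller while still tipped. The carrier is clear of the hook, so I'll lower it gently.

```bash
python3 -m handwheel '[{"dx":0,"dy":-0.0002,"dz":-0.002,"ax":-0.018,"ay":0,"az":0},{"dx":0,"dy":-0.0004,"dz":-0.004,"ax":-0.036,"ay":0,"az":0},{"dx":0,"dy":-0.0005,"dz":-0.006,"ax":-0.054,"ay":0,"az":0},{"dx":0,"dy":-0.0006,"dz":-0.008,"ax":-0.072,"ay":0,"az":0},{"dx":0,"dy":-0.0008,"dz":-0.0099,"ax":-0.09,"ay":0,"az":0}]' >/dev/null;python3 w.py
python3 tip.py 11
```

```text
t 10.425 deck mm [101.98  -1.43  -5.06] tilt 5.0 F [ 1.1  -0.72  1.52]
tip 5.64 blue from/to along carrier mm [-60.4 125.5] y [0.0121 0.0493]
```

View pics/scene11.png

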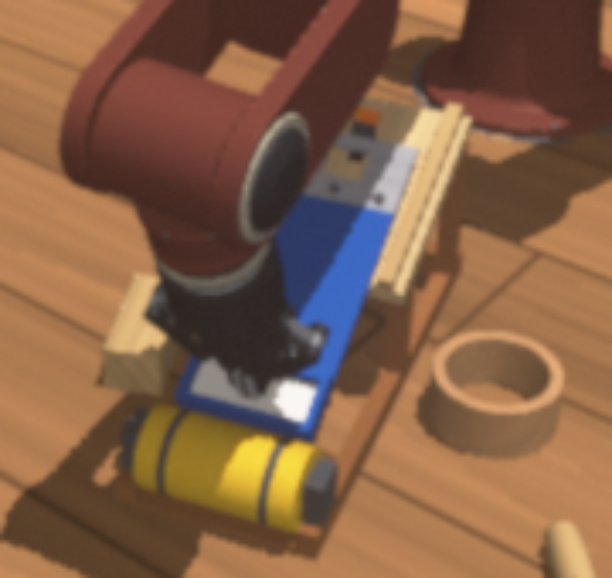

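The end bar (about 370,160) is down-slope of the hook (365,122). Lowering the rest.

```bash
python3 -m handwheel '[{"dx":0,"dy":-0.0002,"dz":-0.002,"ax":-0.018,"ay":0,"az":0},{"dx":0,"dy":-0.0004,"dz":-0.004,"ax":-0.036,"ay":0,"az":0},{"dx":0,"dy":-0.0005,"dz":-0.006,"ax":-0.054,"ay":0,"az":0},{"dx":0,"dy":-0.0006,"dz":-0.008,"ax":-0.072,"ay":0,"az":0},{"dx":0,"dy":-0.0008,"dz":-0.0099,"ax":-0.087,"ay":0,"az":0}]' >/dev/null;python3 w.py
python3 -m handwheel '[{"dx":0,"dy":0,"dz":-0.002,"ax":0,"ay":0,"az":0},{"dx":0,"dy":0,"dz":-0.004,"ax":0,"ay":0,"az":0}]' >/dev/null;python3 w.py
python3 tip.py 12
```

```text
t 11.15 deck mm [101.89  -1.45   4.73] tilt 0.06 F [-0.62  0.19  0.98]
t 11.4 deck mm [101.86  -1.33   8.22] tilt 0.15 F [-0.33 -0.5   0.55]
tip -0.13 blue from/to along carrier mm [-60. 127.] y [-0.0449  0.0496]
```

View pics/wrist12.png

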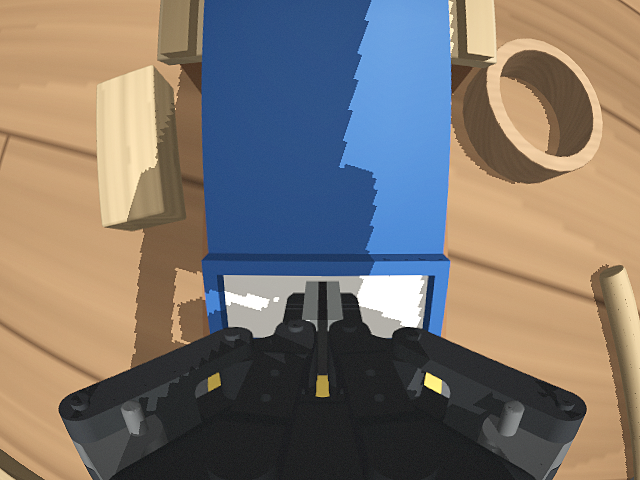

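View pics/scene12.png

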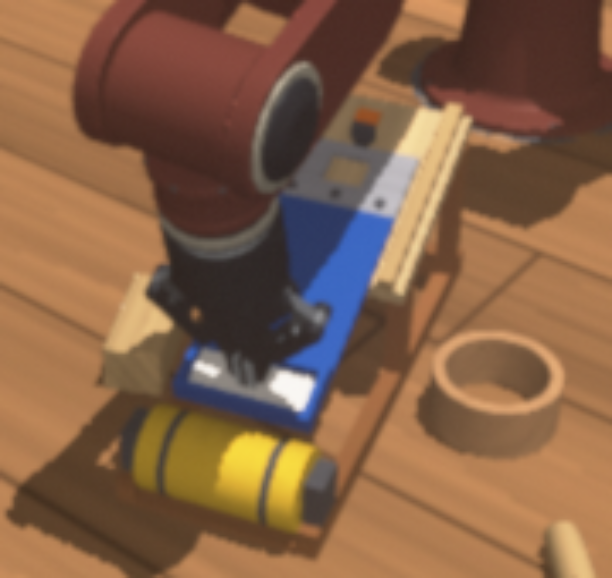

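Flat and unhooked, with the tail still a few mm short of the roller (tray edge near row 420 of the crop). Now pushing it down via the lower tray wall.

```bash
python3 -m handwheel '[{"dx":0,"dy":0.0025,"dz":0,"ax":0,"ay":0,"az":0},{"dx":0,"dy":0.005,"dz":0,"ax":0,"ay":0,"az":0},{"dx":0,"dy":0.0075,"dz":0,"ax":0,"ay":0,"az":0}]' >/dev/null;python3 w.py
for i in 1 2 3 4; do python3 -m handwheel '[{"dx":0,"dy":0.001,"dz":0,"ax":0,"ay":0,"az":0}]' >/dev/null;python3 w.py;done
python3 tip.py 13
```

```text
t 11.875 deck mm [109.76  -1.4    8.39] tilt 0.12 F [-0.1  -0.44 -0.38]
t 12.0 deck mm [110.73  -1.42   8.43] tilt 0.12 F [-0.32 -0.39  0.75]
t 12.125 deck mm [111.41  -1.4    8.45] tilt 0.15 F [-1.54 -0.88 -0.14]
t 12.25 deck mm [112.45  -1.4    8.45] tilt 0.13 F [-0.29 -0.13 -0.54]
t 12.375 deck mm [113.51  -1.39   8.44] tilt 0.12 F [-0.45 -0.12 -0.28]
tip -0.2 blue from/to along carrier mm [-58.6 128.7] y [0.0073 0.0492]
```

View pics/wrist13.png

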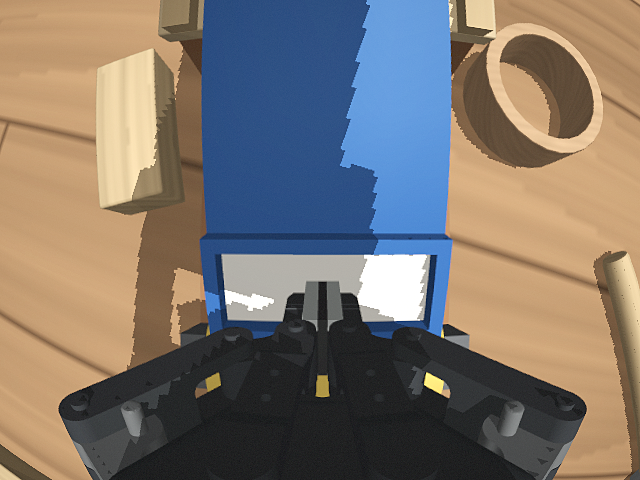

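```bash
for i in 1 2 3 4; do python3 -m handwheel '[{"dx":0,"dy":0.0008,"dz":0,"ax":0,"ay":0,"az":0}]' >/dev/null;python3 w.py;done
```

```text
t 12.6 deck mm [114.32  -1.39   8.5 ] tilt 0.12 F [-0.7  -0.91  0.07]
t 12.725 deck mm [115.16  -1.43   8.53] tilt 0.11 F [-0.66 -0.59 -0.12]
t 12.85 deck mm [116.    -1.41   8.5 ] tilt 0.11 F [-1.18 -0.32  0.05]
t 12.975 deck mm [116.79  -1.41   8.47] tilt 0.11 F [-0.96  0.31 -0.45]
```

```bash
for i in 1 2 3; do python3 -m handwheel '[{"dx":0,"dy":0.0008,"dz":0,"ax":0,"ay":0,"az":0}]' >/dev/null;python3 w.py;done; python3 tip.py 14
```

```text
t 13.1 deck mm [117.59  -1.39   8.52] tilt 0.11 F [-1.05 -0.25 -1.09]
t 13.225 deck mm [118.42  -1.4    8.55] tilt 0.1 F [-0.91 -0.04  0.03]
t 13.35 deck mm [119.09  -1.42   8.53] tilt 0.13 F [-2.46 -0.27 -0.63]
tip 0.14 blue from/to along carrier mm [-53.1 133.9] y [-0.0459  0.0498]
```

View pics/scene14.png

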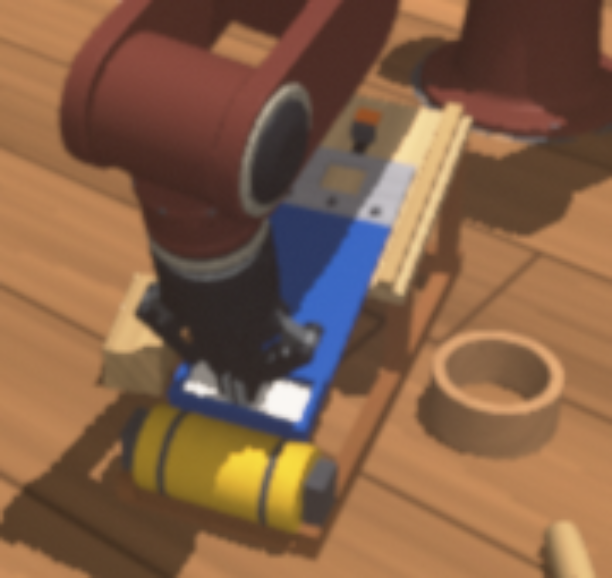

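View pics/wrist14.png

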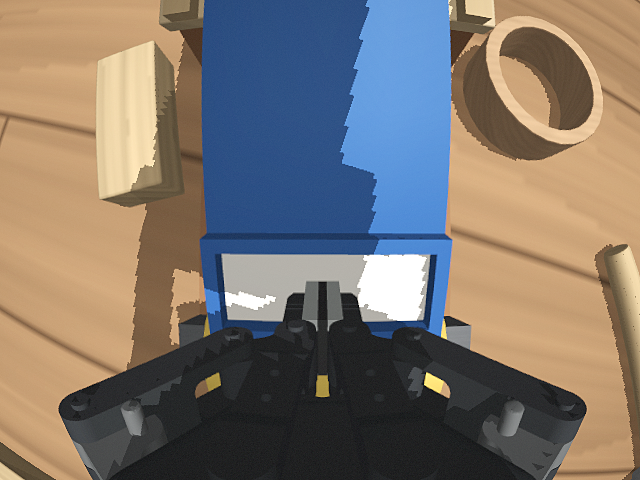

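Carrier moved with the fingers (still at tray rows 238–330). Force is starting to rise; one or two more small steps to confirm the roller.

```bash
for i in 1 2; do python3 -m handwheel '[{"dx":0,"dy":0.0007,"dz":0,"ax":0,"ay":0,"az":0}]' >/dev/null;python3 w.py;done
```

```text
t 13.575 deck mm [119.42  -1.41   8.71] tilt 0.18 F [-3.74 -0.46  3.18]
t 13.7 deck mm [119.91  -1.43   9.11] tilt 0.2 F [-7.56 -0.11  4.16]
```

Firm contact with the roller at x≈119.3. Easing off and lifting out.

```bash
python3 -m handwheel '[{"dx":0,"dy":-0.0015,"dz":0,"ax":0,"ay":0,"az":0},{"dx":0,"dy":-0.004,"dz":0,"ax":0,"ay":0,"az":0},{"dx":0,"dy":-0.006,"dz":0,"ax":0,"ay":0,"az":0},{"dx":0,"dy":-0.006,"dz":-0.008,"ax":0,"ay":0,"az":0},{"dx":0,"dy":-0.006,"dz":-0.02,"ax":0,"ay":0,"az":0}]' >/dev/null;python3 w.py
python3 -m handwheel '[{"dx":0,"dy":0,"dz":-0.03,"ax":0,"ay":0,"az":0},{"dx":0.05,"dy":0,"dz":-0.07,"ax":0,"ay":0,"az":0},{"dx":0.1,"dy":0,"dz":-0.1,"ax":0,"ay":0,"az":0},{"dx":0.15,"dy":0,"dz":-0.12,"ax":0,"ay":0,"az":0},{"dx":0.2,"dy":0,"dz":-0.12,"ax":0,"ay":0,"az":0}]' >/dev/null;python3 w.py;python3 tip.py 15
python3 - <<'E'
from h import *;from plant import manip
for n,box in(("top",(200,345,170,330)),("scene",(280,420,190,350))):
    f=manip.grab_frame(n);H=hsv(f);im=f["image"];cv2.imwrite(f"pics/{n}16.png",cv2.resize(im[box[2]:box[3],box[0]:box[1]],None,fx=3.5,fy=3.5));cv2.imwrite(f"pics/{n}16f.png",im)
    m=np.zeros(H.shape[:2],bool);m[box[2]:box[3],box[0]:box[1]]=1
    Q=todeck(pts(f,m&(abs(H[...,0].astype(int)-112)<14)&(H[...,1]>120)&(H[...,2]>40))[0])
    k=abs(Q[:,2]-.006)<.015
    cc,sz,an=cv2.minAreaRect(Q[k][:,:2].astype(np.float32));print(n,np.round(cc,4),sz,an,"z",np.percentile(Q[k][:,2],[5,50,95]).round(4),"origin x by tail",cc[0]+max(sz)/2-.1265)
print(manip.state()["gripper_width"])
E
```

```text
t 14.325 deck mm [114.54  -1.38  28.92] tilt 0.12 F [ 0.7   0.29 -0.18]
t 14.95 deck mm [115.29 200.43 153.15] tilt -0.28 F [0.29 0.65 1.33]
tip -0.09 blue from/to along carrier mm [-51.6 136.3] y [-0.0474  0.0442]
top [ 0.0451 -0.0009] (0.09976816177368164, 0.19946689903736115) 89.9758529663086 z [0.0014 0.0068 0.0157] origin x by tail 0.018376740872859954
scene [ 0.0419 -0.0006] (0.19602155685424805, 0.10113072395324707) 1.3297628164291382 z [0.0032 0.006  0.0161] origin x by tail 0.013382672578096388
0.0052621285594962675
```

View pics/scene16.png

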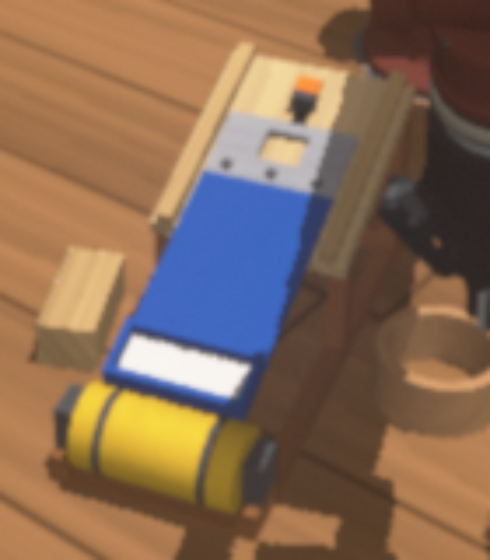

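View pics/top16f.png

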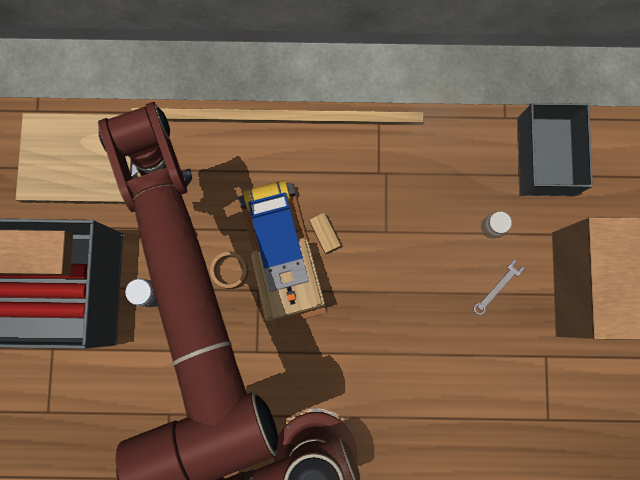

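The scene view shows the carrier flat, its eye (285,148) clear of the hook (305,95), and its tail edge against the roller (y≈390). The top view shows the bystanders where they were at the start, and the arm is clear of everything. Against the start, the carrier has shifted about 42–44 mm (42 expected).

```bash
python3 -c "
from plant import manip
print(manip.state()['contact_force'],manip.job_done())"
```

```text
the job is handed in; nothing more can be done
[-0.73128412  0.08588472 -0.58434931] None
```

The blue carrier is off the hook, lying flat on the rack with its tail against the yellow stop roller, and I've handed the job in. No verdict was reported.

- **Moves:** I pushed the carrier up until it stopped against the stem, tipped it 12–14°, and backed it down over the barb. I let it down gently with the tail resting on the roller, then nudged it against the roller. The nudge moved it about 6–8 mm, more than the 3–6 mm expected. The arm finished lifted clear, touching nothing.
- **Forces and time:** The largest component of push force at the tool was about 12 N, and the final push against the roller reached 7.6 N. Handed in at about 15 s.
- **Final position:** The camera puts the carrier's tilt at about 0.1° and its sideways offset at about 1 mm. It moved 42–44 mm down the slope from its start, where 42 mm was expected.
- **Bystanders:** By eye, none of them had moved in the last top view. The mallet was partly hidden by the arm there; I didn't measure any of them.
- **Readings that disagreed:** Reading the final position straight from the tail edge gave 13.4 mm (scene camera) and 18.4 mm (top camera), against a window of 7.5 to 14.5 mm. The blue outline measured 2–5 mm longer than at the start (5 mm in the top view), which explains the top figure. I relied on the shift of the outline and the felt contact with the roller instead.

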